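# Sort the round stones into the counting tray's trough

## Robot

A 7-joint arm with a two-finger parallel gripper is mounted at the origin on the work surface. World frame = base frame: x ahead of the robot, y to its left, z up, the work surface at z = 0. Lengths are in m, angles in rad, forces in N, time in s.
With the tool pointing down it reaches from about 0.425 to 1.025 m from the base axis. Payload 3.6 kg.
Tool frame: the origin (TCP) lies midway between the tips of the shut fingers; the grasp point (between the pads) lies 19 mm behind it (r.grip_depth is the distance from the TCP to the grasp point, in m); z points along the fingers, y is the line along which they close (so a half turn about z gives the same grasp; the last joint's range is limited). The gripper opens to 85 mm and grips with 20 to 120 N. Pads are 22 mm wide; open, the fingers measure 114 mm over their backs; the gripper's body (76 mm by 85 mm) begins 54 mm behind the grasp point. The pads swing forward as they close: fully open they stand 13 mm farther back than shut.
Start: joints at [1.175, 0.591, 0.048, 1.609, -0.033, 0.943, -0.034], TCP at [0.216, -0.692, 0.231] pointing down, gripper open.
Joint ranges: [-2.69, 2.69], [-0.47, 2.24], [-1.27, 1.36], [0.19, 2.51], [-1.53, 4.68], [0.08, 2.07], [-3.09, 3.09]. Speed limits (rad/s): [2.57, 2.57, 3.14, 3.14, 3.14, 3.14, 3.14].

## Interface

Orientations are given as a unit quaternion [x, y, z, w].
In Python, from cell import r gives the robot as it stands. The module is installed in compiled form; this text tells all that it offers.
- The arm moves only by the tool move_arm, never from a script. Its arguments are lists of equal length, an entry for each row: "xyz": the shift along the tool's x, y, z each as a share of 0.025 m, from -1 to 1, a list of three; "rotation": the turn, a rotation vector about the tool's x, y, z each as a share of 180 degrees, from -1 to 1, a list of three. A call has 1 to 10 rows; each row shifts and turns the commanded pose from where the row before left it, along the tool's axes as they then stand; what a row does not reach is not made up. A row lasts 1/12 s, in which the tool goes at most 41.7 mm and 7.16 degrees, less where a joint would pass 70% of its speed; a pose out of reach is approached as far as the arm can. A call with a number of a shift or a turn outside -1 to 1 is refused whole. A call with a gripper value outside its range is refused whole. "grip" is the opening, from 0 (shut) to 1 (fully open), set as the call begins (left out, the last holds). The fingers move at their own pace and stop on an object; "squeeze" is the grip in N (left out, the last holds). Time passes only in rows, so rows that do not move let the fingers close. It gives the time, the measured TCP pose, the force, the opening and the grip force at its end, in the units of the state.
- r.get_obs(): the state, without advancing time (a new reading comes with each control period).
- r.snapshot(name): name is "side" or "top"; returns a dict with "img" (420x560x3 uint8, blue, green, red), "fx", "fy", "cx", "cy" (pixels), "D" ([k1, k2, p1, p2, k3] as OpenCV has them; the pictures are not rectified), "position" and "orientation" of the camera in the world. Camera axes: x right, y up, looking along -z (the intrinsics and any distortion apply to the point x, -y, -z); pixel columns grow to the right and rows downward; lengths in m; the calibration is good to about 2 mm. A picture is of the moment at which its call begins. There is no depth.
- r.close_job(): hands the job in; it is judged then, once.
The state is a dict: "t": time; "qpos": joint angles; "qd": joint speeds; "joint_torque": joint torques, N m; "tool_pos": TCP position; "orientation": TCP orientation; "contact_force": force on the tool from outside, world axes, zero at the start; "wrist_torque": the same for the moment, N m; "opening": finger opening in m; "grasp_force": force on a finger pad.
Only numpy, scipy, OpenCV 4.12 (cv2) and the standard library are available. Lean on these libraries where they do the work, as an engineer would, in place of code of your own. Each camera call takes 0.05 s, during which the arm holds its last target. There are 200 camera calls.

## Task

Sort the mixed turquoise on the counting tray: with your fingertips, sweep the three round stones across the deck and over its open edge into the trough, and keep the three bar stones on the deck. Only push the stones along gently, never pinch them or pick them up, and leave everything else on the bench alone.

Things in the scene. Friction and masses are not known exactly. Their poses are not given: they have to be found in the camera images.
- tray: White plastic counting tray, fixed, 260 x 260 mm. Origin: centre of its underside, on the bench; z up. Deck 34 mm above the bench: x -125 to 125, y -65 to 125 mm. Rims (5 mm thick, top 44 mm above the bench) on the near, far and left (+y) sides. On the right the deck ends in an open edge at y = -65 with a drop into the trough. A clear lid, folded open, slopes from the trough down to the bench, to y = -190.
- trough (a point): Centre of the trough's floor, in the tray: the trough is 60 mm wide (tray y from -125 to -65 mm), 250 mm long (along the tray's x), its floor 4 mm above the bench, 30 mm below the deck; its outer wall rises to 44 mm above the bench. Same axes as the tray.
- deck_edge (a point): Middle of the deck's open edge, at the height of the deck's surface (34 mm above the bench). Same axes as the tray; stones pushed along -y across this edge drop into the trough.
- round1: Round cabochon stone: a disc 28 mm in diameter with an upright edge 6.5 mm high and a low dome, 12 mm high in all, 13 to 22 g; polished, slides easily (friction about 0.3). Turquoise, flat underside resting on the deck; origin at the centre of the underside, z up at the start. To be swept into the trough.
- round2: Round cabochon stone: a disc 28 mm in diameter with an upright edge 6.5 mm high and a low dome, 12 mm high in all, 13 to 22 g; polished, slides easily (friction about 0.3). Turquoise, flat underside resting on the deck; origin at the centre of the underside, z up at the start. To be swept into the trough.
- round3: Round cabochon stone: a disc 28 mm in diameter with an upright edge 6.5 mm high and a low dome, 12 mm high in all, 13 to 22 g; polished, slides easily (friction about 0.3). Turquoise, flat underside resting on the deck; origin at the centre of the underside, z up at the start. To be swept into the trough.
- bar1: Bar stone: a flat oblong 14 mm (own x) by 36 mm (own y), 9.5 mm high, 10 to 17 g. Turquoise, flat underside resting on the deck; origin at the centre of the underside, z up at the start. To be left on the deck (it may be nudged about on it).
- bar2: Bar stone: a flat oblong 14 mm (own x) by 36 mm (own y), 9.5 mm high, 10 to 17 g. Turquoise, flat underside resting on the deck; origin at the centre of the underside, z up at the start. To be left on the deck (it may be nudged about on it).
- bar3: Bar stone: a flat oblong 14 mm (own x) by 36 mm (own y), 9.5 mm high, 10 to 17 g. Turquoise, flat underside resting on the deck; origin at the centre of the underside, z up at the start. To be left on the deck (it may be nudged about on it).
- spool: Spool of thread, 42 mm across, 50 mm high, standing beyond the tray; origin at the centre of its foot. Leave alone.
- pliers: Small pliers lying flat to the left of the tray, 130 mm long (along own x), 12 mm high; origin under the joint of the pliers. Leave alone.
- glue: Small white glue bottle, 38 mm across, 105 mm high; origin at the centre of its foot. Leave alone.
- basket: Red-brown bowl, 124 mm across, 45 mm high; origin at the centre of its foot. Leave alone.
- calliper: Calliper lying flat, 170 mm long (own x), 12 mm high; origin under the middle of its beam. Leave alone.
- cuff: Open silver cuff bracelet lying on its edge, 63 mm across, 22 mm high; origin at its centre, on the bench. Leave alone.

How it is judged:
By the outcome, as a careful person would: the job done as asked, in the order asked, and still so for the second after the job is handed in, with the robot touching nothing.
It also fails if it takes over 51 s, if anything falls off the work surface, if the arm or the gripper's body presses on something with over 40 N, if the wrist force passes 120 N, or if a joint passes its speed limit or range.

## Working session

There is one attempt and no reset: what is moved stays moved. The work goes in short steps, Python scripts to look and compute and a tool call to move; the robot and the scene stay as the last step left them, time stands still between calls to the robot, and variables do not carry over. Pictures are saved under pics/ and viewed, at most 10 in all, crops included, and the job is handed in when it is done.

Besides the shell and the picture viewer there is one more tool, called after "Call:" in YAML: its name, and indented under it one key for each argument. move_arm: Moves the arm, as the interface text tells. Its arguments: {"type":"object","properties":{"xyz":{"type":"array","items":{"type":"array","items":{"type":"number","minimum":-1,"maximum":1}}},"rotation":{"type":"array","items":{"type":"array","items":{"type":"number","minimum":-1,"maximum":1}}},"grip":{"type":"number"},"squeeze":{"type":"number"}},"required":["xyz","rotation"]}

```bash
mkdir -p pics
cat > h.py <<'E'
import numpy as np, cv2
from scipy.spatial.transform import Rotation as R
from cell import r
def snap(n,f):
    s=r.snapshot(n); cv2.imwrite('pics/'+f,s['img']); return s
def ray(s,uv,z):
    K=np.array([[s['fx'],0,s['cx']],[0,s['fy'],s['cy']],[0,0,1.]])
    p=cv2.undistortPoints(np.array(uv,float).reshape(-1,1,2),K,np.array(s['D'],float)).reshape(-1,2)
    d=np.c_[p[:,0],-p[:,1],-np.ones(len(p))]@R.from_quat(s['orientation']).as_matrix().T
    o=np.array(s['position']); return o+d*((z-o[2])/d[:,2])[:,None]
E
python3 - <<'E'
from h import *
o=r.get_obs(); print(o['t'],o['tool_pos'],o['orientation'],o['opening'])
a=snap('top','t0.png'); b=snap('side','s0.png')
print(a['position'],b['position'])
cv2.imwrite('pics/both.png',cv2.resize(np.vstack([a['img'],b['img']]),None,fx=.71,fy=.71))
E
```

```text
0.0 [ 0.21526718 -0.6914192   0.23012732] [ 9.88630791e-01  1.50359144e-01 -2.24882100e-04 -1.11198295e-03] 0.08547160293724274
[0.34754576 0.04950875 1.25015605] [-0.06161301  0.72363254  1.18175835]
```

View pics/t0.png

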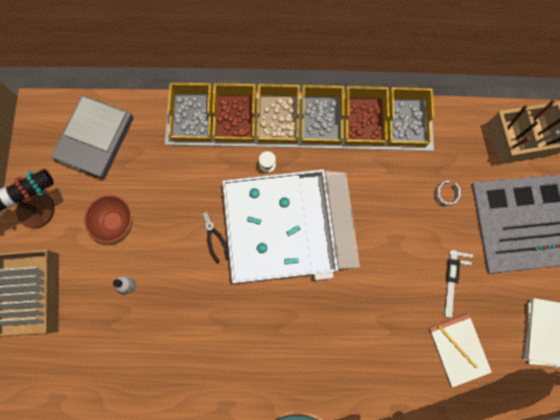

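View pics/s0.png

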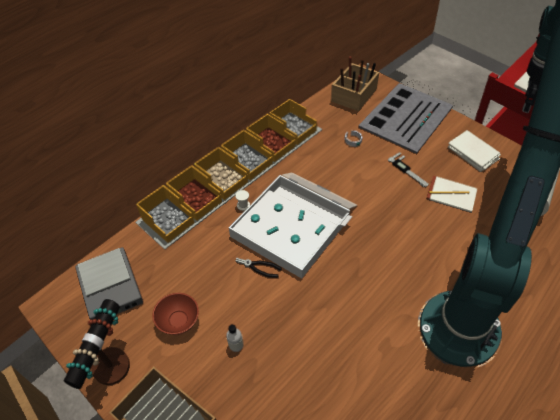

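The top view shows round stones near (254,193), (284,202) and (262,248), with bars near (254,220), (293,231) and (291,261). The trough is on the right, around column 318.

```bash
cat >> h.py <<'E'
def stones(s):
    h=cv2.cvtColor(s['img'],cv2.COLOR_BGR2HSV)
    m=cv2.inRange(h,(75,80,40),(100,255,255)); m[:165]=0; m[290:]=0; m[:,:215]=0; m[:,350:]=0
    out=[]
    for c in cv2.findContours(m,cv2.RETR_EXTERNAL,cv2.CHAIN_APPROX_NONE)[0]:
        if cv2.contourArea(c)<12: continue
        M=cv2.moments(c); u=(M['m10']/M['m00'],M['m01']/M['m00'])
        rc=cv2.minAreaRect(c); p=ray(s,[u],.041)[0]; bp=ray(s,cv2.boxPoints(rc),.041)[:,:2]
        e=np.array([bp[1]-bp[0],bp[2]-bp[1]]); L=np.linalg.norm(e,axis=1); k=L.argmax()
        out.append((u,p[:2],L.max()/L.min(),e[k],cv2.contourArea(c)))
    return out
E
python3 - <<'E'
from h import *
s=r.snapshot('top')
im=s['img']
h=cv2.cvtColor(im,cv2.COLOR_BGR2HSV)
m=cv2.inRange(h,(0,0,140),(180,60,255)); m=cv2.morphologyEx(m,cv2.MORPH_CLOSE,np.ones((7,7)))
c=max(cv2.findContours(m,cv2.RETR_EXTERNAL,cv2.CHAIN_APPROX_NONE)[0],key=cv2.contourArea)
print(cv2.approxPolyDP(c,4,True).reshape(-1,2).tolist())
co=[(223,179),(233,283),(336,277),(328,172)]
print(ray(s,co,.044).round(3))
for x in stones(s): print([np.round(v,3) for v in x], np.degrees(np.arctan2(x[3][1],x[3][0])).round())
cv2.imwrite('pics/crop.png',cv2.resize(im[155:300,205:365],None,fx=5,fy=4.1,interpolation=cv2.INTER_CUBIC)[:595])
E
```

```text
[[166, 144], [262, 147], [259, 162], [268, 168], [266, 176], [223, 180], [232, 282], [304, 274], [322, 279], [339, 268], [358, 265], [344, 173], [321, 169], [275, 174], [272, 146], [433, 148], [432, 138], [422, 139], [418, 103], [402, 101], [394, 105], [393, 139], [424, 140], [424, 148], [334, 146], [335, 103], [328, 99], [305, 99], [304, 137], [327, 137], [327, 145], [169, 142], [169, 134], [205, 135], [204, 98], [177, 97], [176, 125], [167, 122]]
[[ 0.681  0.2    0.044]
 [ 0.419  0.164  0.044]
 [ 0.44  -0.087  0.044]
 [ 0.706 -0.066  0.044]]
[array([291. , 260.5]), array([0.478, 0.023]), np.float64(3.992), array([ 0.001, -0.03 ]), np.float64(35.0)] -89.0
[array([261.712, 247.34 ]), array([0.509, 0.097]), np.float64(1.042), array([-0.018, -0.012]), np.float64(52.0)] -145.0
[array([292.991, 230.215]), array([0.553, 0.02 ]), np.float64(3.31), array([ 0.017, -0.026]), np.float64(36.5)] -57.0
[array([253.485, 219.955]), array([0.577, 0.119]), np.float64(3.007), array([-0.008, -0.028]), np.float64(33.0)] -105.0
[array([283.934, 201.83 ]), array([0.625, 0.044]), np.float64(1.024), array([-0.021, -0.   ]), np.float64(53.0)] -179.0
[array([254. , 192.5]), array([0.648, 0.12 ]), np.float64(1.112), array([ 0.  , -0.02]), np.float64(48.0)] -89.0
```

View pics/crop.png

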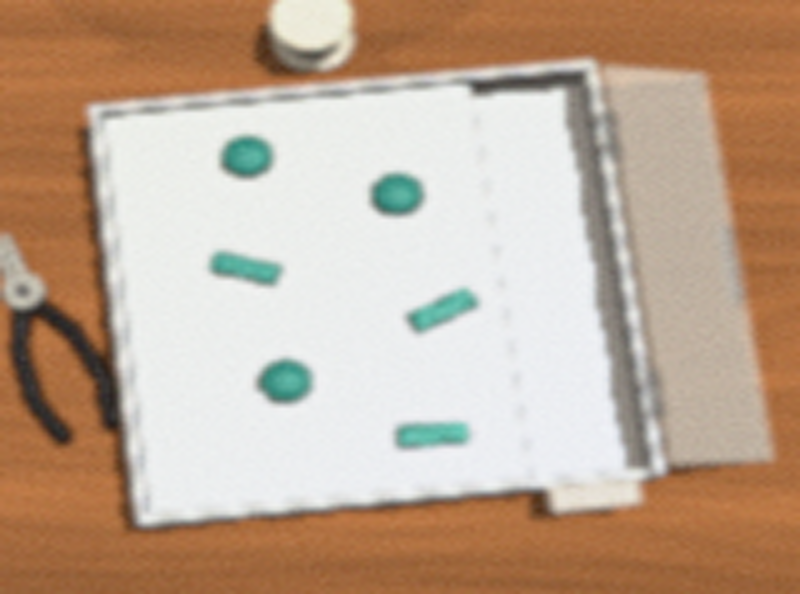

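Run:
```python
from h import *
s=r.snapshot('top')
w=ray(s,[(223,180.6),(324,170.1),(337.6,269.6),(232.6,283)],.044)[:,:2]
t=np.array([[130,130],[130,-130],[-130,-130],[-130,130]])/1000
c=w.mean(0);H=(t.T@(w-c));a=np.arctan2(H[0,1]-H[1,0],H[0,0]+H[1,1])
Rm=np.array([[np.cos(a),-np.sin(a)],[np.sin(a),np.cos(a)]])
print(w.round(3),c,np.degrees(a),((w-c)@Rm*1000).round())
e=ray(s,[(300,177),(311,269.6)],.034)[:,:2];print('edge',((e-c)@Rm*1000).round())
np.save('tray.npy',[*c,a])
for x in stones(s): print(round(x[2],1),((x[1]-c)@Rm*1000).round(), (x[3]@Rm*1000).round())
o=r.get_obs();print(((o['tool_pos'][:2]-c)@Rm*1000).round(), R.from_quat(o['orientation']).as_matrix().round(3))
```

```text
[[ 0.676  0.2  ]
 [ 0.71  -0.056]
 [ 0.458 -0.091]
 [ 0.419  0.165]] [0.56583213 0.05437383] 7.96636853898748 [[ 130.  129.]
 [ 128. -130.]
 [-127. -129.]
 [-130.  130.]]
edge [[ 119.  -67.]
 [-119.  -65.]]
4.0 [-92. -18.] [ -3. -29.]
1.0 [-51.  50.] [-17. -13.]
3.4 [-17. -33.] [ 13. -29.]
3.0 [20. 63.] [-11. -27.]
1.0 [ 58. -18.] [-21.   2.]
1.1 [90. 54.] [ -2. -20.]
[-450. -690.] [[ 0.955  0.297 -0.   ]
 [ 0.297 -0.955  0.001]
 [-0.    -0.001 -1.   ]]
```

Call:
move_arm:
  grip: 0.14
  xyz:
    - [1,-0.1,0]
    - [1,-0.1,0]
    - [1,-0.1,0]
    - [1,-0.1,0]
    - [1,-0.1,0]
    - [1,-0.1,0]
    - [1,-0.1,0]
    - [1,-0.1,0]
    - [1,-0.1,0]
    - [1,-0.1,0]
  rotation:
    - [0,0,-0.0118]
    - [0,0,-0.0118]
    - [0,0,-0.0118]
    - [0,0,-0.0118]
    - [0,0,-0.0118]
    - [0,0,-0.0118]
    - [0,0,-0.0118]
    - [0,0,-0.0118]
    - [0,0,-0.0118]
    - [0,0,-0.0118]

```text
t: 1.03
tool_pos: [0.4269, -0.5569, 0.231]
orientation: [0.944, 0.331, -0.0, -0.0]
contact_force: [1.8, -0.6, -0.1]
opening: 0.0121
grasp_force: 0.0
```

Call:
move_arm:
  xyz:
    - [1,-0.1,0]
    - [1,-0.1,0]
    - [1,-0.1,0]
    - [1,-0.1,0]
    - [1,-0.1,0]
    - [1,-0.1,0]
    - [1,-0.1,0]
    - [1,-0.1,0]
    - [1,-0.1,0]
    - [1,-0.1,0]
  rotation:
    - [0,0,-0.0118]
    - [0,0,-0.0118]
    - [0,0,-0.0118]
    - [0,0,-0.0118]
    - [0,0,-0.0118]
    - [0,0,-0.0118]
    - [0,0,-0.0118]
    - [0,0,-0.0118]
    - [0,0,-0.0118]
    - [0,0,-0.0118]

```text
t: 1.87
tool_pos: [0.5741, -0.3551, 0.2311]
orientation: [0.867, 0.499, -0.0, -0.0]
contact_force: [-0.3, -0.1, 0.2]
opening: 0.0121
grasp_force: 0.0
```

Call:
move_arm:
  xyz:
    - [1,-0.1,0]
    - [1,-0.1,0]
    - [1,-0.1,0]
    - [1,-0.1,0]
    - [1,-0.1,0]
    - [1,-0.1,0]
    - [1,-0.1,0]
    - [1,-0.1,0]
    - [1,-0.1,0]
    - [1,-0.1,0]
  rotation:
    - [0,0,-0.0118]
    - [0,0,-0.0118]
    - [0,0,-0.0118]
    - [0,0,-0.0118]
    - [0,0,-0.0118]
    - [0,0,-0.0118]
    - [0,0,-0.0118]
    - [0,0,-0.0118]
    - [0,0,-0.0118]
    - [0,0,-0.0118]

```text
t: 2.7
tool_pos: [0.6382, -0.1137, 0.2311]
orientation: [0.76, 0.65, -0.0, -0.0]
contact_force: [0.6, 0.3, 0.2]
opening: 0.0124
grasp_force: 0.0
```

```bash
cat >> h.py <<'E'
def pose(*targets):
    x,y,a=np.load('tray.npy'); c=np.array([x,y]); Rm=R.from_euler('z',a).as_matrix()
    o=r.get_obs(); T=R.from_quat(o['orientation']).as_matrix(); p=np.array(o['tool_pos'])
    q=Rm.T@(p-[x,y,0]); print('t',round(o['t'],2),'tray mm',(q*1000).round(1),'F',np.round(o['contact_force'],1),'open',round(o['opening'],4))
    G=Rm@np.array([[0,1,0],[1,0,0],[0,0,-1.]])   # tool x=+tray y, tool y=+tray x
    print('rot share',(R.from_matrix(T.T@G).as_rotvec()/np.pi).round(4))
    for t in targets: print('shift share, now axes',(T.T@(Rm@(np.array(t)/1000-q))/.025).round(2),'aligned',(G.T@(Rm@(np.array(t)/1000-q))/.025).round(2))
E
python3 -c "
from h import *
pose((58,22,60))"
```

```text
t 2.7 tray mm [  48.4 -176.5  231.1] F [0.6 0.3 0.2] open 0.0124
rot share [-0.      0.     -0.0937]
shift share, now axes [ 7.71 -1.93  6.84] aligned [7.94 0.39 6.84]
```

Call:
move_arm:
  xyz:
    - [0,0,0]
    - [0,0,0]
    - [0,0,0]
  rotation:
    - [0,0,-0.0312]
    - [0,0,-0.0312]
    - [0,0,-0.0312]

```text
t: 2.95
tool_pos: [0.638, -0.1139, 0.2312]
orientation: [0.655, 0.756, -0.0, -0.0]
contact_force: [-0.0, -0.2, -0.9]
opening: 0.0118
grasp_force: 0.0
```

Call:
move_arm:
  xyz:
    - [1,0.05,0.6]
    - [1,0.05,0.6]
    - [1,0.05,0.6]
    - [1,0.05,0.6]
    - [1,0.05,0.6]
    - [1,0.05,0.6]
    - [1,0,0.6]
    - [0.6,0,0.6]
    - [0,0,0.6]
    - [0,0,0]
  rotation:
    - [0,0,0]
    - [0,0,0]
    - [0,0,0]
    - [0,0,0]
    - [0,0,0]
    - [0,0,0]
    - [0,0,0]
    - [0,0,0]
    - [0,0,0]
    - [0,0,0]

```text
t: 3.78
tool_pos: [0.617, 0.0759, 0.0935]
orientation: [0.656, 0.755, -0.002, -0.002]
contact_force: [-0.2, 0.6, -0.5]
opening: 0.0121
grasp_force: 0.0
```

```bash
python3 -c "
from h import *
pose((58,22,37),(58,-58,37),(90,94,60))"
```

```text
t 3.78 tray mm [53.7 14.2 93.5] F [-0.2  0.6 -0.5] open 0.0121
rot share [-0.0018 -0.0001  0.0004]
shift share, now axes [0.31 0.19 2.26] aligned [0.31 0.17 2.26]
shift share, now axes [-2.89  0.18  2.26] aligned [-2.89  0.17  2.26]
shift share, now axes [3.19 1.46 1.33] aligned [3.19 1.45 1.34]
```

Call:
move_arm:
  xyz:
    - [0.4,0.17,0]
    - [0,0,0.8]
    - [0,0,0.8]
    - [0,0,0.45]
    - [0,0,0]
    - [0,0,0]
  rotation:
    - [-0.0018,0,0]
    - [0,0,0]
    - [0,0,0]
    - [0,0,0]
    - [0,0,0]
    - [0,0,0]

```text
t: 4.28
tool_pos: [0.6229, 0.0846, 0.0453]
orientation: [0.657, 0.754, 0.002, 0.002]
contact_force: [-0.3, 0.3, -0.1]
opening: 0.0121
grasp_force: 0.0
```

Run:
```python
from h import *
pose((58,22,37),(58,-60,37))
s=snap('top','t1.png');b=snap('side','s1.png')
cv2.imwrite('pics/c1.png',np.hstack([cv2.resize(s['img'][155:300,205:365],None,fx=2.5,fy=2.5),cv2.resize(b['img'][165:310,210:370],None,fx=2.5,fy=2.5)]))
```

```text
t 4.28 tray mm [60.7 22.  45.3] F [-0.3  0.3 -0.1] open 0.0121
rot share [ 0.0018  0.0001 -0.0009]
shift share, now axes [-0.   -0.11  0.33] aligned [ 0.   -0.11  0.33]
shift share, now axes [-3.28 -0.1   0.33] aligned [-3.28 -0.11  0.33]
```

View pics/c1.png

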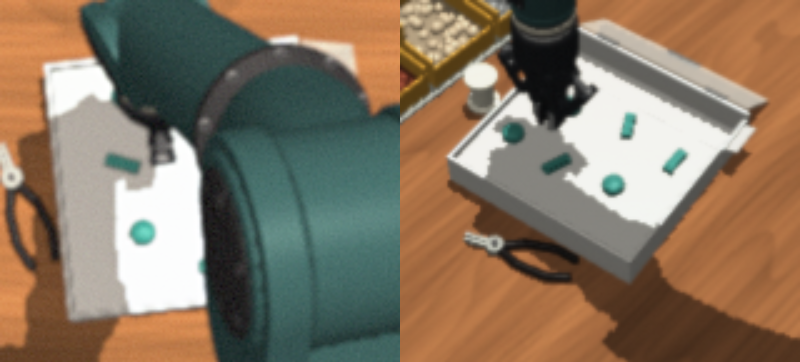

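The crop shows the fingertips just left of the second round stone, clear of all bars (tips at about (160,155) in the left panel and (545,120) in the right). I'll lower them and sweep.

Call:
move_arm:
  xyz:
    - [0,-0.1,0.2]
    - [0,0,0.12]
    - [0,0,0]
    - [-0.2,0,0]
    - [-0.2,0,0]
    - [-0.2,0,0]
    - [-0.25,0,0]
    - [-0.25,0,0]
    - [-0.25,0,0]
  rotation:
    - [0,0,0]
    - [0,0,0]
    - [0,0,0]
    - [0,0,0]
    - [0,0,0]
    - [0,0,0]
    - [0,0,0]
    - [0,0,0]
    - [0,0,0]

```text
t: 5.13
tool_pos: [0.625, 0.0501, 0.037]
orientation: [0.657, 0.754, 0.002, 0.002]
contact_force: [0.1, 0.2, -0.0]
opening: 0.0117
grasp_force: 0.0
```

```bash
python3 -c "
from h import *
pose((58,-60,37))"
```

```text
t 5.13 tray mm [ 58.  -12.5  37. ] F [ 0.1  0.2 -0. ] open 0.0117
rot share [ 0.0018  0.0001 -0.0008]
shift share, now axes [-1.9  0.   0. ] aligned [-1.9  0.   0. ]
```

Call:
move_arm:
  xyz:
    - [-0.25,0,0]
    - [-0.25,0,0]
    - [-0.25,0,0]
    - [-0.25,0,0]
    - [-0.25,0,0]
    - [-0.25,0,0]
    - [-0.25,0,0]
    - [-0.15,0,0]
    - [0,0,0]
    - [0,0,0]
  rotation:
    - [0,0,0]
    - [0,0,0]
    - [0,0,0]
    - [0,0,0]
    - [0,0,0]
    - [0,0,0]
    - [0,0,0]
    - [0,0,0]
    - [0,0,0]
    - [0,0,0]

```text
t: 5.97
tool_pos: [0.6313, 0.0039, 0.037]
orientation: [0.657, 0.754, 0.002, 0.002]
contact_force: [-0.3, 0.3, -0.1]
opening: 0.0118
grasp_force: 0.0
```

Run:
```python
from h import *
pose((90,96,67),(90,96,37),(90,-60,37))
b=r.snapshot('side')
cv2.imwrite('pics/c2.png',cv2.resize(b['img'][165:310,210:370],None,fx=4,fy=4))
```

```text
t 5.97 tray mm [ 57.9 -59.1  37. ] F [-0.3  0.3 -0.1] open 0.0118
rot share [ 0.0018 -0.     -0.0007]
shift share, now axes [ 6.21  1.28 -1.19] aligned [ 6.2   1.28 -1.2 ]
shift share, now axes [6.21 1.27 0.01] aligned [6.2  1.28 0.  ]
shift share, now axes [-0.03  1.28  0.01] aligned [-0.04  1.28  0.  ]
```

View pics/c2.png

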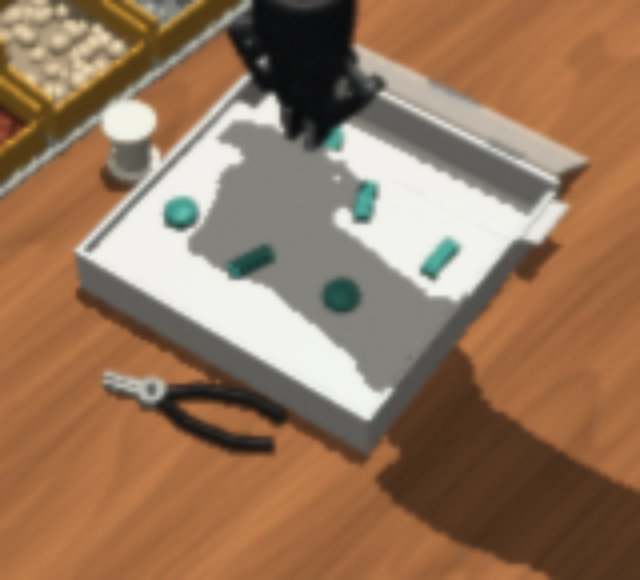

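The stone is partly hidden behind the fingers at about (330,138) in the crop. I'll check whether it is in the trough.

Run:
```python
from h import *
s=r.snapshot('side'); x,y,a=np.load('tray.npy'); Rm=R.from_euler('z',a).as_matrix()
for z in (.012,.04): print(z,(Rm.T@(ray(s,[(210+332/4,165+139/4)],z)[0]-[x,y,0])*1000).round())
```

```text
0.012 [ 49. -88.  12.]
0.04 [ 36. -68.  40.]
```

Call:
move_arm:
  xyz:
    - [0.3,0,-0.6]
    - [0.6,0.1,-0.8]
    - [0.8,0.2,0]
    - [1,0.2,0]
    - [1,0.2,0]
    - [1,0.2,0]
    - [0.9,0.2,0]
    - [0.6,0.18,0]
    - [0,0,0]
    - [0,0,0]
  rotation:
    - [0,0,0]
    - [0,0,0]
    - [0,0,0]
    - [0,0,0]
    - [0,0,0]
    - [0,0,0]
    - [0,0,0]
    - [0,0,0]
    - [0,0,0]
    - [0,0,0]

```text
t: 6.9
tool_pos: [0.6415, 0.1632, 0.0728]
orientation: [0.656, 0.755, 0.002, 0.002]
contact_force: [-0.0, -1.9, -0.3]
opening: 0.0122
grasp_force: 0.0
```

```bash
python3 -c "
from h import *
pose((90,96,37))
for n in ('top','side'):
  s=r.snapshot(n)
  x,y,a=np.load('tray.npy'); Rm=R.from_euler('z',a).as_matrix()
  h=cv2.cvtColor(s['img'],cv2.COLOR_BGR2HSV); m=cv2.inRange(h,(75,100,30),(98,255,255))
  for c in cv2.findContours(m,cv2.RETR_EXTERNAL,cv2.CHAIN_APPROX_NONE)[0]:
    A=cv2.contourArea(c)
    if 12<A<150:
      u=c.reshape(-1,2).mean(0)
      q=[(Rm.T@(ray(s,[u],z)[0]-[x,y,0])*1000).round()[:2] for z in (.04,.012)]
      if abs(q[0]).max()<140: print(n,u.round(),A,*q)
"
```

```text
t 6.9 tray mm [90.  97.2 72.8] F [-0.  -1.9 -0.3] open 0.0122
rot share [ 0.0019 -0.      0.0001]
shift share, now axes [-0.05 -0.01  1.43] aligned [-0.05 -0.    1.43]
side [295. 238.] 36.0 [-52.  51.] [-40.  34.]
side [272. 230.] 20.5 [19. 62.] [33. 45.]
side [319. 229.] 22.0 [-92. -18.] [-81. -37.]
side [255. 218.] 26.5 [88. 55.] [103.  38.]
side [301. 215.] 19.0 [-18. -32.] [ -5. -51.]
side [292. 198.] 20.5 [ 43. -71.] [ 57. -91.]
```

The first stone is in the trough at (57,-91). Next is the far stone.

Call:
move_arm:
  xyz:
    - [0,0,0.6]
    - [0,-0.02,0.6]
    - [0,0,0.23]
    - [0,0,0]
    - [-0.2,0,0]
    - [-0.2,0,0]
    - [-0.2,0,0]
    - [-0.25,0,0]
    - [-0.3,0,0]
    - [-0.3,0,0]
  rotation:
    - [0,0,0]
    - [0,0,0]
    - [0,0,0]
    - [0,0,0]
    - [0,0,0]
    - [0,0,0]
    - [0,0,0]
    - [0,0,0]
    - [0,0,0]
    - [0,0,0]

```text
t: 7.83
tool_pos: [0.6464, 0.1249, 0.0364]
orientation: [0.657, 0.754, 0.002, 0.002]
contact_force: [-0.6, 0.2, 0.4]
opening: 0.012
grasp_force: 0.0
```

Call:
move_arm:
  xyz:
    - [-0.3,0,0]
    - [-0.3,0,0]
    - [-0.3,0,0]
    - [-0.3,0,0]
    - [-0.3,0,0]
    - [-0.3,0,0]
    - [-0.3,0,0]
    - [-0.3,0,0]
    - [-0.3,0,0]
    - [-0.3,0,0]
  rotation:
    - [0,0,0]
    - [0,0,0]
    - [0,0,0]
    - [0,0,0]
    - [0,0,0]
    - [0,0,0]
    - [0,0,0]
    - [0,0,0]
    - [0,0,0]
    - [0,0,0]

```text
t: 8.67
tool_pos: [0.6566, 0.0511, 0.0364]
orientation: [0.657, 0.754, 0.002, 0.002]
contact_force: [1.0, 0.4, -1.0]
opening: 0.0118
grasp_force: 0.0
```

```bash
python3 -c "
from h import *
pose((90,-60,37))"
```

```text
t 8.67 tray mm [ 89.5 -15.9  36.4] F [ 1.   0.4 -1. ] open 0.0118
rot share [ 0.0018 -0.     -0.0006]
shift share, now axes [-1.77  0.02 -0.02] aligned [-1.77  0.02 -0.02]
```

Call:
move_arm:
  xyz:
    - [-0.25,0,0]
    - [-0.25,0,0]
    - [-0.25,0,0]
    - [-0.25,0,0]
    - [-0.25,0,0]
    - [-0.25,0,0]
    - [-0.25,0,0]
    - [0,0,0]
    - [0,0,0]
  rotation:
    - [0,0,0]
    - [0,0,0]
    - [0,0,0]
    - [0,0,0]
    - [0,0,0]
    - [0,0,0]
    - [0,0,0]
    - [0,0,0]
    - [0,0,0]

```text
t: 9.42
tool_pos: [0.6626, 0.0077, 0.0364]
orientation: [0.657, 0.754, 0.002, 0.002]
contact_force: [-0.6, -0.0, 0.1]
opening: 0.0115
grasp_force: 0.0
```

Call:
move_arm:
  xyz:
    - [0.3,0,-0.6]
    - [0.5,-0.3,-0.9]
    - [0.8,-0.8,0]
    - [0.8,-0.8,0]
    - [0.8,-0.8,0]
    - [0.8,-0.8,0]
    - [0.8,-0.8,0]
    - [0.8,-0.8,0]
    - [0.48,-0.5,0]
    - [0,0,0]
  rotation:
    - [0,0,0]
    - [0,0,0]
    - [0,0,0]
    - [0,0,0]
    - [0,0,0]
    - [0,0,0]
    - [0,0,0]
    - [0,0,0]
    - [0,0,0]
    - [0,0,0]

```text
t: 10.25
tool_pos: [0.4985, 0.1444, 0.0742]
orientation: [0.654, 0.757, 0.002, 0.0]
contact_force: [0.7, 0.6, -0.4]
opening: 0.0122
grasp_force: 0.0
```

```bash
cat > look.py <<'E'
from h import *
pose((-50,92,37))
x,y,a=np.load('tray.npy'); Rm=R.from_euler('z',a).as_matrix()
s=r.snapshot('side')
h=cv2.cvtColor(s['img'],cv2.COLOR_BGR2HSV); m=cv2.inRange(h,(75,100,30),(98,255,255))
for c in cv2.findContours(m,cv2.RETR_EXTERNAL,cv2.CHAIN_APPROX_NONE)[0]:
    A=cv2.contourArea(c)
    if 8<A<150:
      u=c.reshape(-1,2).mean(0)
      q=[(Rm.T@(ray(s,[u],z)[0]-[x,y,0])*1000).round()[:2] for z in (.04,.012)]
      if abs(q[0]).max()<140: print(u.round(),A,*q)
E
python3 look.py
```

```text
t 10.25 tray mm [-54.2  98.5  74.2] F [ 0.7  0.6 -0.4] open 0.0122
rot share [ 0.0011 -0.0007  0.0022]
shift share, now axes [-0.27  0.16  1.49] aligned [-0.26  0.17  1.49]
[270. 231.] 13.0 [22. 68.] [35. 51.]
[319. 229.] 23.0 [-92. -18.] [-82. -37.]
[301. 215.] 20.0 [-17. -33.] [ -4. -52.]
[286. 198.] 12.0 [ 59. -62.] [ 73. -82.]
```

Call:
move_arm:
  xyz:
    - [0,0.1,0.6]
    - [0,0,0.6]
    - [0,0,0.27]
    - [0,0,0]
    - [-0.2,0,0]
    - [-0.2,0,0]
    - [-0.2,0,0]
    - [-0.2,0,0]
    - [-0.2,0,0]
    - [-0.25,-0.01,0]
  rotation:
    - [0,0,0.002]
    - [0,0,0]
    - [0,0,0]
    - [0,0,0]
    - [0,0,0]
    - [0,0,0]
    - [0,0,0]
    - [0,0,0]
    - [0,0,0]
    - [0,0,0]

```text
t: 11.13
tool_pos: [0.5097, 0.1087, 0.0368]
orientation: [0.659, 0.752, 0.003, 0.002]
contact_force: [1.2, -0.0, 1.0]
opening: 0.0119
grasp_force: 0.1
```

Call:
move_arm:
  xyz:
    - [-0.25,-0.03,0]
    - [-0.25,-0.03,0]
    - [-0.25,-0.03,0]
    - [-0.25,-0.03,0]
    - [-0.25,-0.03,0]
    - [-0.25,-0.02,0]
  rotation:
    - [0,0,0]
    - [0,0,0]
    - [0,0,0]
    - [0,0,0]
    - [0,0,0]
    - [0,0,0]

```text
t: 11.63
tool_pos: [0.5099, 0.0707, 0.0364]
orientation: [0.659, 0.752, 0.002, 0.002]
contact_force: [-0.4, -0.0, 0.1]
opening: 0.0121
grasp_force: 0.1
```

```bash
sed -i 's/-50,92,37/-57,-60,37/' look.py; python3 look.py
```

```text
t 11.63 tray mm [-53.1  23.9  36.4] F [-0.4 -0.   0.1] open 0.0121
rot share [ 0.0017  0.     -0.0026]
shift share, now axes [-3.36 -0.13 -0.03] aligned [-3.36 -0.16 -0.03]
[272. 230.] 20.5 [19. 62.] [33. 45.]
[319. 229.] 30.0 [-91. -19.] [-80. -38.]
[284. 194.] 22.0 [ 73. -71.] [ 88. -91.]
[302. 185.] 65.0 [  47. -137.] [  61. -159.]
```

Call:
move_arm:
  xyz:
    - [-0.25,-0.02,0]
    - [-0.25,-0.02,0]
    - [-0.25,-0.02,0]
    - [-0.25,-0.02,0]
    - [-0.25,-0.02,0]
    - [-0.25,-0.01,0]
    - [-0.25,-0.01,0]
    - [-0.25,-0.01,0]
    - [-0.25,0,0]
    - [-0.25,0,0]
  rotation:
    - [0,0,0]
    - [0,0,0]
    - [0,0,0]
    - [0,0,0]
    - [0,0,0]
    - [0,0,0]
    - [0,0,0]
    - [0,0,0]
    - [0,0,0]
    - [0,0,0]

```text
t: 12.52
tool_pos: [0.515, 0.0084, 0.0364]
orientation: [0.659, 0.752, 0.002, 0.002]
contact_force: [0.3, 0.1, -0.8]
opening: 0.012
grasp_force: 0.0
```

Call:
move_arm:
  xyz:
    - [-0.25,0,0]
    - [-0.25,0,0]
    - [-0.25,0,0]
    - [-0.1,0,0]
    - [0,0,0]
    - [0,0,0]
  rotation:
    - [0,0,0]
    - [0,0,0]
    - [0,0,0]
    - [0,0,0]
    - [0,0,0]
    - [0,0,0]

```text
t: 13.02
tool_pos: [0.5178, -0.012, 0.0364]
orientation: [0.659, 0.752, 0.002, 0.002]
contact_force: [0.1, 0.6, -0.5]
opening: 0.012
grasp_force: 0.0
```

Call:
move_arm:
  xyz:
    - [0.2,0,-0.6]
    - [0,0,-1]
    - [0,0,-1]
    - [0,0,-1]
    - [0,0,-1]
    - [-1,0,-1]
    - [-1,0,0]
    - [-1,0,0]
    - [-1,0,0]
    - [-1,0,0]
  rotation:
    - [0,0,0]
    - [0,0,0]
    - [0,0,0]
    - [0,0,0]
    - [0,0,0]
    - [0,0,0]
    - [0,0,0]
    - [0,0,0]
    - [0,0,0]
    - [0,0,0]

```text
t: 13.85
tool_pos: [0.5326, -0.1316, 0.1767]
orientation: [0.659, 0.752, 0.002, 0.002]
contact_force: [0.1, 0.7, -0.2]
opening: 0.0118
grasp_force: 0.0
```

Call:
move_arm:
  xyz:
    - [-1,0,0]
    - [-1,0,0]
    - [-1,0,0]
    - [-1,0,0]
    - [-1,0,0]
    - [-1,0,0]
    - [-1,0,0]
    - [-1,0,0]
    - [0,0,0]
    - [0,0,0]
  rotation:
    - [0,0,0.01]
    - [0,0,0.01]
    - [0,0,0.01]
    - [0,0,0.01]
    - [0,0,0.01]
    - [0,0,0.01]
    - [0,0,0.01]
    - [0,0,0.01]
    - [0,0,0]
    - [0,0,0]

```text
t: 14.68
tool_pos: [0.5361, -0.3319, 0.1759]
orientation: [0.749, 0.662, 0.002, 0.001]
contact_force: [0.2, 1.1, 0.6]
opening: 0.0121
grasp_force: 0.0
```

```bash
python3 look.py
python3 - <<'E'
from h import *
s=r.snapshot('top');b=r.snapshot('side')
cv2.imwrite('pics/c3.png',np.hstack([cv2.resize(s['img'][155:300,205:365],None,fx=2.5,fy=2.5),cv2.resize(b['img'][165:310,210:370],None,fx=2.5,fy=2.5)]))
E
```

```text
t 14.68 tray mm [ -82.9 -378.4  175.9] F [0.2 1.1 0.6] open 0.0121
rot share [ 0.0016 -0.0002 -0.0834]
shift share, now axes [12.56 -2.32  5.56] aligned [12.74  1.04  5.55]
[272. 230.] 20.5 [19. 62.] [33. 45.]
[319. 229.] 23.0 [-92. -18.] [-82. -37.]
[323. 214.] 24.5 [-70. -71.] [-59. -91.]
[301. 215.] 20.0 [-18. -32.] [ -6. -51.]
[292. 198.] 19.5 [ 43. -71.] [ 57. -91.]
[283. 194.] 20.0 [ 74. -71.] [ 88. -91.]
```

View pics/c3.png

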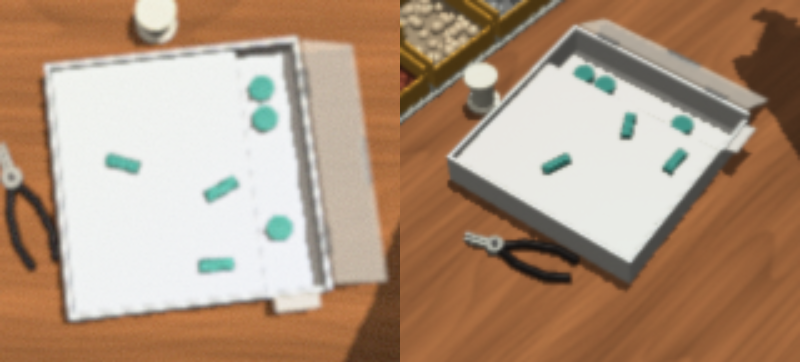

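The crops show all three round stones in the trough (top panel at (261,88), (265,118) and (279,228)). The three bars have not moved from the deck, and the arm is clear.

```bash
python3 -c "
from cell import r
print(r.close_job())"
```

```text
the job is handed in; nothing more can be done
None
```

All three round stones are in the trough, the three bars are still on the deck, nothing else was touched, and the job was handed in at about 15 s of the 51 s allowed.

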